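Index the rotary table by one turn of its handwheel

TASK

The flange on the upright rotary table is to be moved on by ten degrees for its next reading, which is one turn of the table's handwheel. Push the clamp lever on the table's right shoulder away from you to its stop to free the table, push the handwheel on top round clockwise (seen from above) by its upright handle through exactly one turn, so that the handle stands where it stood before, and then push the clamp lever back to its first stop to lock the table. Only push with the fingertips, gently and without pinching anything, do not turn the wheel while the table is clamped, and leave the small things on the bench where they are.

Things in the scene. Friction and masses are not known exactly. Their poses are not given: they have to be found in the camera images.
- handwheel (a joint): turn of the steel handwheel in rad, growing clockwise seen from above. Three-spoked wheel, 113 mm across, on an upright shaft at the left of the rotary table's top; rim top 191 mm above the bench, hub nut top 195 mm. It starts somewhere between -1 and 1; one turn adds 6.283. It turns both ways without end stops in reach, needs about 2 to 4 N at the handle and stays where it is left.
- wheel_axis (a point): point on the handwheel's upright axis, 219 mm above the bench (24 mm above the hub nut, in free air), level with wheel_handle
- wheel_handle (a point): middle of the upright black handle on the handwheel's rim, 219 mm above the bench and 50 mm from the wheel's axis. The handle is 16 to 18 mm in diameter, reaches from 194 to 244 mm above the bench and spins freely on its pin.
- clamp_lever (a joint): swing of the clamp lever in rad: 0 = locked (lever turned towards the robot, at its stop), growing anticlockwise seen from above to 1.22 = free (lever turned away from the robot, at its other stop). It needs about 2 to 3 N near its end and stays where it is left.
- lever_pivot (a point): point on the upright axis of the clamp lever, 167 mm above the bench, on the right shoulder of the rotary table, 100 mm to the right of the handwheel's axis
- lever_end (a point): centre of the 17 mm ball at the end of the dark steel clamp lever, 167 mm above the bench, 74 mm from the pivot. The lever is a level round bar of 11 mm diameter that rises 6 mm from hub to ball; below its outer 50 mm there is free air down to the foot (16 mm high).
- rotary_table: grey upright rotary table, fixed: foot 104 x 176 mm, round body 124 mm across, axis 80 mm up; highest fixed part 158 mm (collar under the handwheel). Origin: middle of the foot, on the bench; -x: the way its face plate with the flange looks (to the robot, within 0.35 rad); +y: its left, with the handwheel (axis at x 10, y 58 mm). Lever pivot at x 15, y -42 mm.
- hex_key: loose black hex key, 30 x 84 x 9 mm, lying on the bench in front of the table; origin under its middle; leave it alone
- loupe: loose black loupe, 37 mm across, 35 mm high, to the left of the table; origin under its middle; leave it alone
- bushing: loose bronze flanged bushing, 45 mm across, 37 mm high, to the right of the table; origin under its middle; leave it alone

How it is judged:
On the way, in this order (a step that is already met when the one before it is completed fails the run):
1. the clamp lever is pushed over to free the table (value of joint clamp_lever above 1.05 rad), for 0.1 s.
2. the handwheel has made one clockwise turn and its handle is back at its first place, with the table still free (value of joint handwheel between 4.6 and 8 rad and distance of wheel_handle from where it was at the start of the episode below 0.009 m and value of joint clamp_lever above 1 rad), for 0.2 s.
At the end, for the whole second after the job is handed in: The handwheel has made exactly one clockwise turn (its handle is within 9 mm, about 10 degrees, of where it started) and is at rest, the clamp lever is back within 0.12 rad of its locked stop, and the hex key, loupe and bushing have not moved by more than 15 mm (value of joint handwheel between 4.6 and 8 rad and distance of wheel_handle from where it was at the start of the episode below 0.009 m and value of joint clamp_lever below 0.12 rad and velocity of joint handwheel between -0.05 and 0.05 rad/s and distance of each of hex_key, loupe, bushing from where it was at the start of the episode below 0.015 m); the robot touches nothing.
It fails at once if the handwheel is turned (handle more than 20 mm from its first place) while the clamp lever is not freed (below 0.8 rad) (value of joint clamp_lever below 0.8 rad and distance of wheel_handle from where it was at the start of the episode above 0.02 m).
It fails at once if the handle, the lever or anything else of the rotary table is squeezed or forced with over 30 N of finger force (contact force between the fingers and rotary_table above 30 N).
It fails at once if the hex key, the loupe or the bushing is moved by more than 15 mm or lifted (distance of any of hex_key, loupe, bushing from where it was at the start of the episode above 0.015 m).
It also fails if it takes over 72 s, if anything falls off the work surface, if the arm or the gripper's body presses on something with over 40 N, if the wrist force passes 120 N, or if a joint passes its speed limit or range.

ROBOT

A 7-joint arm with a two-finger parallel gripper is mounted at the origin on a cart in front of the work surface, level with it; the furniture and walls round the work are solid. World frame = base frame: x ahead of the robot, y to its left, z up, the work surface at z = 0. Lengths are in m, angles in rad, forces in N, time in s.
With the tool pointing down it reaches from about 0.35 to 0.9 m from the base axis. Payload 8.1 kg.
Tool frame: the origin (TCP) lies at the very end of the fingers, on their centre line; the grasp point (between the pads) lies 19 mm behind it; z points along the fingers, y is the line along which they close (so a half turn about z gives the same grasp; the last joint's range is limited). The gripper opens to 92 mm and grips with 3 to 60 N. Pads are 19 mm wide; open, the fingers measure 130 mm over their backs; the gripper's body (75 mm by 190 mm) begins 47 mm behind the grasp point.
Start: joints at [1.186, 0.434, 0.025, 1.573, -0.012, 1.134, -0.075], TCP at [0.174, -0.6, 0.227] pointing down, gripper open.
Joint ranges: [-2.62, 2.62], [-0.44, 2.09], [-1.27, 1.32], [0.08, 2.57], [-1.32, 4.46], [0.12, 2], [-2.74, 2.74]. Speed limits (rad/s): [2.22, 2.22, 3.01, 3.01, 3.14, 3.14, 3.14].

INTERFACE

Orientations are given as a rotation vector (axis times angle).
In Python, from bench import sensors, eyes, job gives the robot as it stands.
- The arm moves only by the tool jog_arm, never from a script. Its argument "motion" is a list that holds one entry, the list of rows, each a list of 5 numbers: the shift along the world's x, y, z in cm, then the turn about the world's z in degrees, then the finger opening in cm, from 0 to 9.18. A call has 1 to 8 rows; each row shifts and turns the commanded pose from where the row before left it; what a row does not reach is not made up. A row lasts 1/10 s, in which the tool goes at most 50 mm and 8.59 degrees, less where a joint would pass 70% of its speed; a pose out of reach is approached as far as the arm can. A call with a gripper value outside its range is refused whole. The fingers move at their own pace and stop on an object; "newtons" is the grip in N (left out, the last holds). Time passes only in rows, so rows that do not move let the fingers close. It gives the time, the measured TCP pose, the force, the opening and the grip force at its end, in the units of the state.
- sensors.get_obs(): the state, without advancing time (a new reading comes with each control period).
- eyes.get_image(name): name is "scene" or "top" or "wrist"; returns (picture, depth): 384x512x3 uint8, blue, green, red; 384x512 float32, m along the optical axis (not along the pixel's ray), 0 where there is no reading.
- eyes.get_calibration(name): a dict with "camera_matrix" (3x3 intrinsics, pixels), "R" (3x3) and "t" (3): a world point X has camera coordinates R X + t. Camera axes: x right, y down, z forward; pixel columns grow to the right and rows downward; lengths in m; the calibration is good to about 2 mm. The wrist camera is an equidistant fisheye: a pixel r from the principal point sees the ray r / f radians off the axis. A picture is of the moment at which its call begins: read the wrist's pose just before it. get_calibration takes no time and is no camera call; for the wrist camera it gives the pose at the moment of the call.
- job.hand_in(): hands the job in; it is judged then, once.
The state is a dict: "clock": time; "joints": joint angles; "joint_velocities": joint speeds; "effort": joint torques, N m; "tool_pos": TCP position; "tcp_rot": TCP orientation; "force": force on the tool from outside, world axes, zero at the start; "wrist_torque": the same for the moment, N m; "finger_gap": finger opening in m; "finger_force": force on a finger pad.
Only numpy, scipy, OpenCV 4.12 (cv2) and the standard library are available. Lean on these libraries where they do the work, as an engineer would, in place of code of your own. Each camera call takes 0.05 s, during which the arm holds its last target. There are 200 camera calls.

## Working session

There is one attempt and no reset: what is moved stays moved. The work goes in short steps, Python scripts to look and compute and a tool call to move; the robot and the scene stay as the last step left them, time stands still between calls to the robot, and variables do not carry over. Pictures are saved under pics/ and viewed, at most 10 in all, crops included, and the job is handed in when it is done.

Besides the shell and the picture viewer there is one more tool, called after "Request:" as a command line: name --argument value ..., lists and objects as JSON in quotes. jog_arm: Moves the arm, as the interface text tells. Its arguments: {"type":"object","properties":{"motion":{"type":"array"},"newtons":{"type":"number"}},"required":["motion"]}

```bash
mkdir -p pics; cat > h.py <<'E'
import numpy as np,cv2
from bench import sensors,eyes,job
def w(name,u,v,d):
    c=eyes.get_calibration(name);K=np.array(c["camera_matrix"]);R=np.array(c["R"]);t=np.array(c["t"])
    return R.T@(np.linalg.inv(K)@[u,v,1]*d-t)
def onz(name,u,v,z):
    c=eyes.get_calibration(name);K=np.array(c["camera_matrix"]);R=np.array(c["R"]);t=np.array(c["t"])
    r=R.T@(np.linalg.inv(K)@[u,v,1]);o=-R.T@t
    return o+r*(z-o[2])/r[2]
E
python3 - <<'E'
from h import *
for n in("top","scene"):
    p,d=eyes.get_image(n);cv2.imwrite(f"pics/{n}.png",cv2.resize(p,(800,600),interpolation=cv2.INTER_CUBIC));np.save(n+".npy",d);cv2.imwrite(f"{n}_raw.png",p)
print(sensors.get_obs())
c=eyes.get_calibration("top");print(c)
E
```

```text
{'clock': 0.1, 'joints': array([ 1.18639302,  0.43514602,  0.02496555,  1.57396622, -0.01164043,
        1.13403605, -0.07512312]), 'joint_velocities': array([-0.00042037, -0.00217054, -0.000837  , -0.00157334,  0.0012079 ,
       -0.00035586, -0.00180894]), 'effort': array([ 2.73733662e-03, -6.69123530e+01,  9.87763703e-01, -3.15144539e+01,
       -6.05856115e-02,  3.74171825e-02, -1.58394744e-05]), 'tool_pos': array([ 0.17364657, -0.59992183,  0.22604332]), 'tcp_rot': array([-3.10911334e+00, -4.40839864e-01,  4.47688643e-04]), 'force': array([ 0.03747134, -0.07210788,  0.12662261]), 'wrist_torque': array([ 0.00146661, -0.01839672, -0.0063943 ]), 'finger_force': 0.0, 'finger_gap': 0.09144671195347623}
{'camera_matrix': array([[476.64533   ,   0.        , 260.33005638],
       [  0.        , 476.64533   , 191.90559332],
       [  0.        ,   0.        ,   1.        ]]), 'R': array([[-0.01559306, -0.99987766,  0.0012372 ],
       [-0.97368844,  0.01490328, -0.22739548],
       [ 0.22734922, -0.00475044, -0.97380171]]), 't': array([0.0163121 , 0.55756264, 0.96395318])}
```

View pics/top.png

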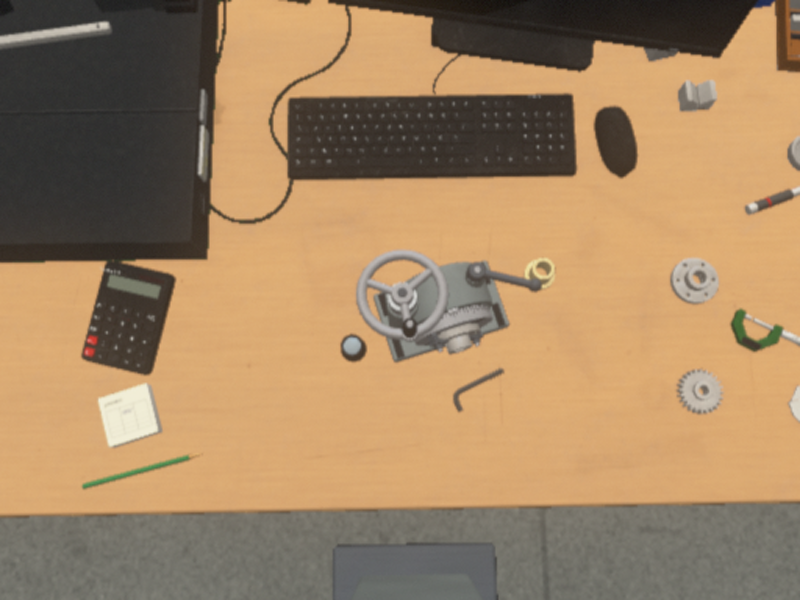

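View pics/scene.png

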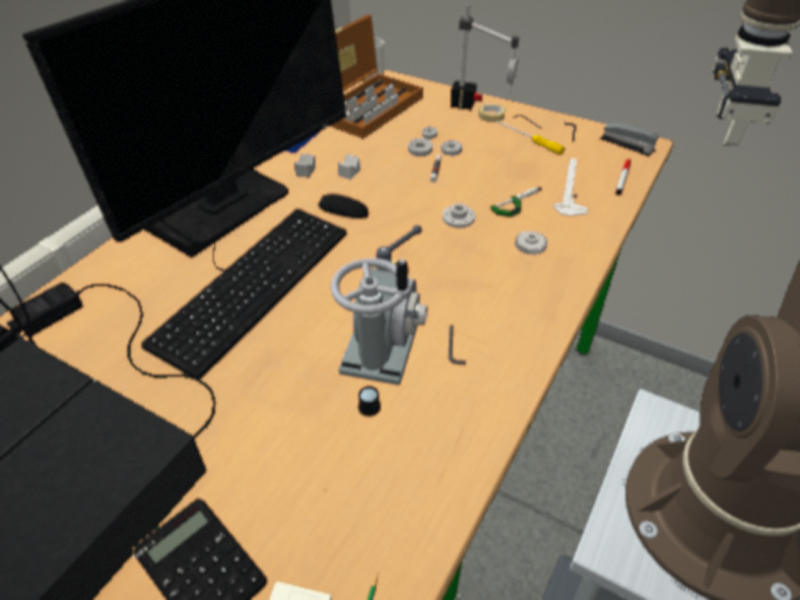

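The top view shows the handwheel hub near (401,292), the handle near (409,326), the lever pivot near (477,271) and its ball near (535,284), in 800x600 pixels. The bushing lies beyond the ball. I'll enlarge this area.

```bash
python3 - <<'E'
from h import *
p=cv2.imread("top_raw.png");x0,y0=210,150
cv2.imwrite("pics/crop.png",cv2.resize(p[y0:y0+120,x0:x0+160],None,fx=5,fy=5,interpolation=cv2.INTER_CUBIC))
E
```

```text
(no output)
```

View pics/crop.png

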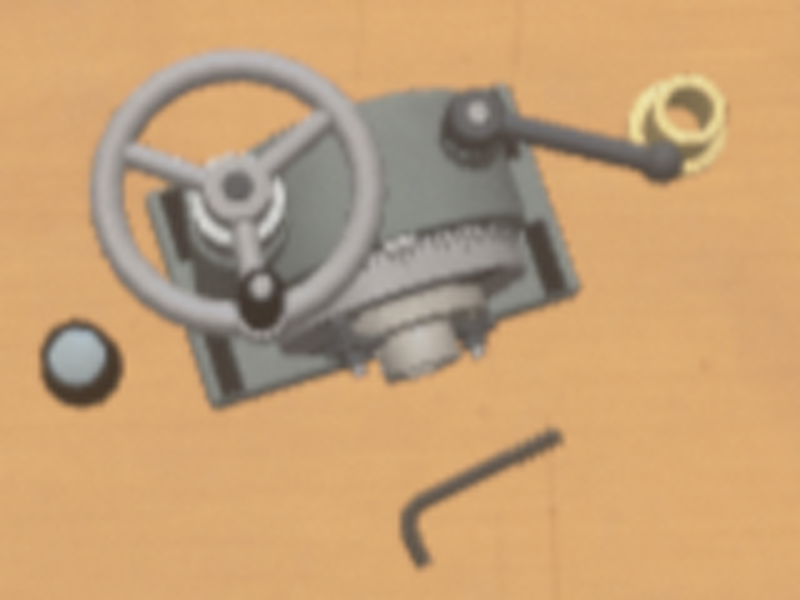

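```bash
python3 - <<'E'
from h import *
np.set_printoptions(precision=4,suppress=True)
d=np.load("top.npy")
def P(n,u,v,z):
    u=u/5+210-.4;v=v/5+150-.4
    q=onz("top",u,v,z);dd=d[int(round(v)),int(round(u))];print(n,q,"depth:",w("top",u,v,dd));return q
a=P("hub",238,185,.195);rc=P("rimc",237.5,192,.187);b=P("handle",262,284,.244)
p=P("pivot",480,112,.178);l=P("ball",662,160,.168);
P("loupe",78,355,.035);P("bush",690,108,.037);P("key",480,490,.0)
P("cornerFL",215,405,.016);P("cornerFR",577,290,.016);
print(np.linalg.norm((b-a)[:2]),np.linalg.norm((l-p)[:2]),np.linalg.norm((a-p)[:2]))
print(np.degrees(np.arctan2(*(b-a)[1::-1])),np.degrees(np.arctan2(*(l-p)[1::-1])),np.degrees(np.arctan2(*(a-p)[1::-1])))
E
```

```text
hub [0.5375 0.0141 0.195 ] depth: [0.5377 0.0141 0.1942]
rimc [0.5368 0.0143 0.187 ] depth: [0.5348 0.0143 0.195 ]
handle [0.4896 0.006  0.244 ] depth: [0.4892 0.0061 0.2461]
pivot [ 0.5693 -0.0798  0.178 ] depth: [ 0.5718 -0.0807  0.1692]
ball [ 0.5517 -0.1508  0.168 ] depth: [ 0.5506 -0.1501  0.1722]
loupe [0.5013 0.0855 0.035 ] depth: [0.5014 0.0855 0.0342]
bush [ 0.6087 -0.1886  0.037 ] depth: [ 0.617  -0.1944  0.0072]
key [ 0.4434 -0.0918  0.    ] depth: [ 0.4431 -0.0915  0.0024]
cornerFL [0.4811 0.026  0.016 ] depth: [0.4823 0.0261 0.0083]
cornerFR [ 0.5306 -0.1371  0.016 ] depth: [ 0.5318 -0.1379  0.01  ]
0.048635690173436816 0.07323516754321163 0.0990631907400893
-170.5178872645443 -103.95144148167417 108.70319658353125
```

Request:
jog_arm --motion '[[[1,1.5,1,3,6],[2.4,2.9,1,6,6],[2.4,2.9,0,6,6],[2.4,2.9,0,6,6],[2.4,2.9,0,6,6],[2.4,2.9,0,6,6],[2.4,2.9,0,6,6],[2.4,2.9,0,6,6]]]' --newtons 20

```text
clock: 0.9
tool_pos: [0.3528, -0.3801, 0.2473]
tcp_rot: [2.699, 1.607, -0.0]
force: [-0.1, -0.3, -0.4]
finger_gap: 0.0601
finger_force: 0.0
```

Request:
jog_arm --motion '[[[2.4,2.9,0,6,6],[2.4,2.9,0,6,6],[2.4,2.9,0,6,6],[2.4,2.9,0,6,6],[2.4,2.9,0,6,6],[2.4,2.9,0,6,6],[2.4,2.9,0,6,6],[2.4,2.9,0,6,6]]]'

```text
clock: 1.7
tool_pos: [0.5443, -0.1482, 0.2473]
tcp_rot: [1.812, 2.565, -0.0]
force: [0.7, -1.4, -0.0]
finger_gap: 0.0597
finger_force: 0.0
```

```bash
python3 - <<'E'
from h import *
from scipy.spatial.transform import Rotation as Ro
o=sensors.get_obs();y=Ro.from_rotvec(o["tcp_rot"]).as_matrix()[:,1]
print(o["tool_pos"],o["joints"],o["finger_gap"],np.degrees(np.arctan2(y[1],y[0])),o["force"])
E
```

```text
[ 0.54429556 -0.14819408  0.24731642] [ 0.55241534  0.37160655 -0.51748237  1.66261524  0.19776799  1.15934943
  0.32556046] 0.05970436418777551 19.52097214680458 [ 0.74180635 -1.43732859 -0.02724054]
```

Request:
jog_arm --motion '[[[1.1,1.0,-1,0,6],[0,0,-2,0,6],[0,0,-2,0,6],[0,0,-2,0,6],[0,0,-1.5,0,6],[0,0,-0.7,0,6],[0,0,0,0,6]]]'

```text
clock: 2.4
tool_pos: [0.5539, -0.1403, 0.154]
tcp_rot: [-1.82, -2.558, 0.002]
force: [0.2, 0.6, 1.2]
finger_gap: 0.0603
finger_force: 0.0
```

```bash
python3 - <<'E'
from h import *
p,d=eyes.get_image("wrist");cv2.imwrite("pics/w1.png",p)
E
```

```text
(no output)
```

View pics/w1.png

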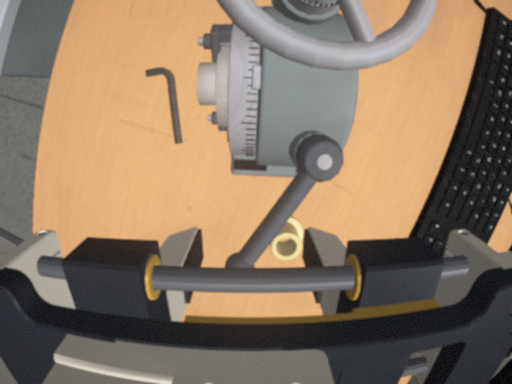

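The lever bar and ball (238,260) stand between the open fingers (190 and 315). I'll push with the rear finger.

Request:
jog_arm --motion '[[[0.5,0.2,0,0,4],[0.5,0.3,0,0,4],[0.5,0.2,0,0,4],[0.6,0,0,2.5,4],[0.6,0,0,2.5,4],[0.6,0,0,2.5,4],[0.6,0.2,0,2.5,4],[0.6,0.2,0,2.5,4]]]'

```text
clock: 3.25
tool_pos: [0.6003, -0.129, 0.1549]
tcp_rot: [-1.529, -2.744, -0.0]
force: [-1.8, 0.0, -0.0]
finger_gap: 0.0397
finger_force: 0.9
```

Request:
jog_arm --motion '[[[0.5,0.3,0,2.5,4],[0.5,0.3,0,2.5,4],[0.5,0.4,0,2.5,4],[0.4,0.5,0,2.5,4],[0.4,0.5,0,2.5,4],[0,0,0,0,4]]]'

```text
clock: 3.85
tool_pos: [0.6236, -0.1085, 0.1549]
tcp_rot: [1.22, 2.894, 0.001]
force: [0.5, -0.2, 0.4]
finger_gap: 0.0398
finger_force: 0.1
```

```bash
python3 - <<'E'
from h import *
p,d=eyes.get_image("wrist");cv2.imwrite("pics/w2.png",p)
E
```

```text
(no output)
```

View pics/w2.png

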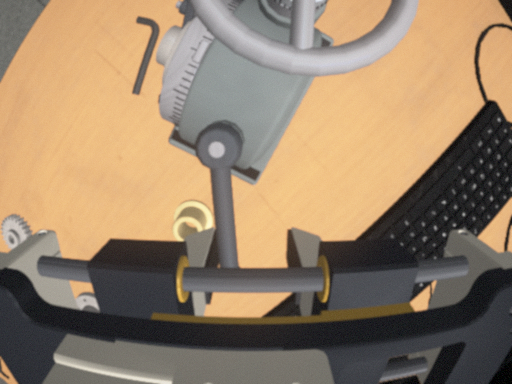

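The lever at (215,150) to (228,262) is now roughly 1.1 rad over. I'll push it a little further, up to the stop.

Request:
jog_arm --motion '[[[0.2,0.2,0,1,4],[0.2,0.2,0,1,4],[0.1,0.2,0,1,4],[0,0,0,0,4]]]'

```text
clock: 4.3
tool_pos: [0.6261, -0.1049, 0.1544]
tcp_rot: [-1.147, -2.922, 0.005]
force: [-8.2, -4.5, 3.3]
finger_gap: 0.04
finger_force: 4.0
```

Request:
jog_arm --motion '[[[-0.4,-0.5,0,0,4],[0,0,2,0,4],[0,0,3,0,4],[0,0,3.5,0,4],[0,0,3,0,4],[-1.3,1.1,0,6,4],[-1.8,1.6,0,7,4],[-1.8,1.6,0,7,4]]]'

```text
clock: 5.1
tool_pos: [0.5747, -0.0646, 0.2701]
tcp_rot: [0.614, 3.079, 0.001]
force: [0.6, 0.3, -0.1]
finger_gap: 0.0403
finger_force: 0.0
```

Request:
jog_arm --motion '[[[-1.8,1.6,0,7,4],[-1.8,1.6,0,7,4],[-1.8,1.6,0,7,4],[-1.8,1.6,0,7,4],[-1.2,0.9,0,4,4],[0,0,0,0,4],[0,0,0,0,4]]]'

```text
clock: 5.8
tool_pos: [0.4915, 0.0072, 0.2701]
tcp_rot: [-0.247, 3.131, -0.0]
force: [-0.4, -0.2, -0.1]
finger_gap: 0.0397
finger_force: 0.0
```

```bash
cat >> h.py <<'E'
def st():
    from scipy.spatial.transform import Rotation as Ro
    o=sensors.get_obs();y=Ro.from_rotvec(o["tcp_rot"]).as_matrix()[:,1]
    print(o["tool_pos"].round(4),o["joints"].round(2),round(o["finger_gap"],4),round(np.degrees(np.arctan2(y[1],y[0])),1),o["force"].round(1))
E
python3 - <<'E'
from h import *
st()
p,d=eyes.get_image("wrist");cv2.imwrite("pics/w3.png",p)
p,d=eyes.get_image("top");cv2.imwrite("top2.png",p)
E
```

```text
[0.4915 0.0072 0.2701] [ 0.61  0.31 -0.93  1.77  0.27  1.19  1.34] 0.0397 99.0 [-0.4 -0.2 -0.1]
```

View pics/w3.png

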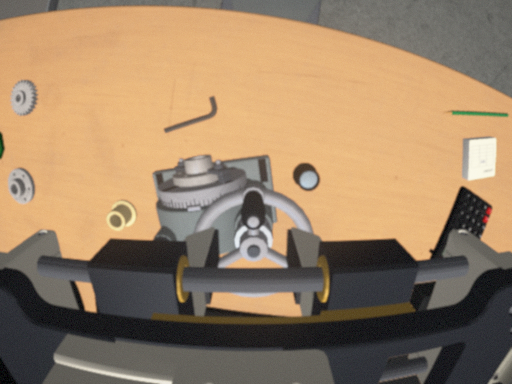

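The handle (254,210) is centred between the fingers, so I'll lower over it.

Request:
jog_arm --motion '[[[-0.2,-0.1,-1.5,0,4],[0,0,-2,0,4],[0,0,-1.8,0,4],[0,0,-1,0,4],[0,0,0,0,3],[0,0,0,0,3],[0,0,0,0,3]]]'

```text
clock: 6.6
tool_pos: [0.4895, 0.0068, 0.2076]
tcp_rot: [-0.25, 3.13, 0.0]
force: [-0.2, -0.6, -0.1]
finger_gap: 0.0303
finger_force: 0.0
```

```bash
cat >> h.py <<'E'
A=np.array([.5375,.0142])
def plan(n,step,r=.0505,lag=0,off=-90):
    from scipy.spatial.transform import Rotation as Ro
    o=sensors.get_obs();y=Ro.from_rotvec(o["tcp_rot"]).as_matrix()[:,1]
    fa=np.degrees(np.arctan2(y[1],y[0]));p=o["tool_pos"][:2];st()
    psi=np.degrees(np.arctan2(*(p-A)[::-1]));print("psi",psi,"r",np.linalg.norm(p-A),"f-psi+90 err",(fa-psi-off+180)%360-180)
    e=(fa-psi-off+180)%360-180
    if abs(e)>90:e=(e+90)%180-90
    for i in range(n):
        psi-=step;q=A+r*np.array([np.cos(np.radians(psi)),np.sin(np.radians(psi))]);d=(q-p)*100
        dr=np.round(d*20)/20;p=p+dr/100
        print("[%g, %g, 0, %.1f, 3],"%(dr[0],dr[1],-step-e/n),end=" ")
    print("end",psi)
E
python3 -c "
from h import *
plan(8,7.5)"
```

```text
[0.4895 0.0068 0.2076] [ 0.58  0.37 -0.9   1.87  0.33  1.06  1.28] 0.0303 99.1 [-0.2 -0.6 -0.1]
psi -171.2185845535108 r 0.04861786325993239 f-psi+90 err 0.34077686515706773
[-0.25, 0.65, 0, -7.5, 3], [0.05, 0.65, 0, -7.5, 3], [0.1, 0.65, 0, -7.5, 3], [0.2, 0.6, 0, -7.5, 3], [0.3, 0.6, 0, -7.5, 3], [0.35, 0.6, 0, -7.5, 3], [0.4, 0.5, 0, -7.5, 3], [0.5, 0.45, 0, -7.5, 3], end -231.2185845535108
```

Request:
jog_arm --motion '[[[-0.2,0.4,0,-5,3],[0,0.65,0,-7.5,3],[0.1,0.65,0,-7.5,3],[0.15,0.65,0,-7.5,3],[0.25,0.6,0,-7.5,3],[0.35,0.6,0,-7.5,3],[0.4,0.55,0,-7.5,3],[0.45,0.45,0,-7.5,3]]]'

```text
clock: 7.4
tool_pos: [0.5037, 0.052, 0.2073]
tcp_rot: [1.295, 2.862, -0.001]
force: [-1.2, -1.4, -1.2]
finger_gap: 0.03
finger_force: 1.2
```

```bash
python3 -c "
from h import *
plan(8,7.5)"
```

```text
[0.5037 0.052  0.2073] [ 0.32  0.34 -0.67  1.84  0.24  1.04  0.27] 0.03 41.3 [-1.2 -1.4 -1.2]
psi 131.78839031470216 r 0.05065225916910188 f-psi+90 err -0.4732332858612267
[0.55, 0.4, 0, -7.4, 3], [0.55, 0.35, 0, -7.4, 3], [0.6, 0.25, 0, -7.4, 3], [0.65, 0.15, 0, -7.4, 3], [0.65, 0.1, 0, -7.4, 3], [0.65, 0, 0, -7.4, 3], [0.65, -0.05, 0, -7.4, 3], [0.65, -0.2, 0, -7.4, 3], end 71.78839031470216
```

Request:
jog_arm --motion '[[[0.5,0.4,0,-7.4,3],[0.55,0.35,0,-7.4,3],[0.6,0.25,0,-7.4,3],[0.65,0.15,0,-7.4,3],[0.65,0.1,0,-7.4,3],[0.65,0,0,-7.4,3],[0.65,-0.05,0,-7.4,3],[0.65,-0.2,0,-7.4,3]]]'

```text
clock: 8.2
tool_pos: [0.5527, 0.0627, 0.2074]
tcp_rot: [-2.539, -1.85, -0.0]
force: [-2.0, 1.3, 0.3]
finger_gap: 0.0301
finger_force: 1.3
```

```bash
python3 -c "
from h import *
plan(8,7.5)"
```

```text
[0.5527 0.0627 0.2074] [ 0.11  0.38 -0.43  1.74  0.18  1.06 -0.69] 0.0301 -17.8 [-2.   1.3  0.3]
psi 72.61161345544579 r 0.05080752502347204 f-psi+90 err -0.4425716895785001
[0.6, -0.25, 0, -7.4, 3], [0.6, -0.35, 0, -7.4, 3], [0.5, -0.35, 0, -7.4, 3], [0.5, -0.5, 0, -7.4, 3], [0.4, -0.5, 0, -7.4, 3], [0.35, -0.55, 0, -7.4, 3], [0.25, -0.6, 0, -7.4, 3], [0.2, -0.65, 0, -7.4, 3], end 12.611613455445791
```

Request:
jog_arm --motion '[[[0.55,-0.25,0,-7.4,3],[0.6,-0.35,0,-7.4,3],[0.5,-0.35,0,-7.4,3],[0.5,-0.5,0,-7.4,3],[0.4,-0.5,0,-7.4,3],[0.35,-0.55,0,-7.4,3],[0.25,-0.6,0,-7.4,3],[0.1,-0.4,0,-4,3]]]'

```text
clock: 9.0
tool_pos: [0.5856, 0.0278, 0.2074]
tcp_rot: [-3.109, -0.447, -0.001]
force: [-0.4, 2.1, -0.1]
finger_gap: 0.0299
finger_force: 1.2
```

```bash
python3 -c "
from h import *
plan(8,7.5)"
```

```text
[0.5856 0.0278 0.2074] [ 0.01  0.4  -0.2   1.68  0.09  1.07 -1.5 ] 0.0299 -73.6 [-0.4  2.1 -0.1]
psi 15.740626925969787 r 0.05000580680076855 f-psi+90 err 0.6426148699521832
[0.2, -0.65, 0, -7.6, 3], [0.05, -0.65, 0, -7.6, 3], [-0.05, -0.65, 0, -7.6, 3], [-0.1, -0.65, 0, -7.6, 3], [-0.2, -0.65, 0, -7.6, 3], [-0.3, -0.55, 0, -7.6, 3], [-0.35, -0.6, 0, -7.6, 3], [-0.45, -0.5, 0, -7.6, 3], end -44.259373074030215
```

Request:
jog_arm --motion '[[[0,0,0,0,4],[-0.1,0.4,0,0,4],[0,0,1,0,4],[0,0,2,0,4],[0,0,2.2,0,4],[0,0,1.2,0,4],[0,0,0,6,4],[0,0,0,8,4]]]'

```text
clock: 9.8
tool_pos: [0.5845, 0.0315, 0.2717]
tcp_rot: [3.027, 0.838, 0.002]
force: [-0.1, -0.5, 0.6]
finger_gap: 0.04
finger_force: 0.0
```

Request:
jog_arm --motion '[[[0,0,0,8,4],[0,0,0,8,4],[0,0,0,8,4],[0,0,0,8,4],[0,0,0,8,4],[0,0,0,8,4],[0,0,0,8,4],[0,0,0,8,4]]]'

```text
clock: 10.6
tool_pos: [0.5843, 0.0312, 0.2711]
tcp_rot: [2.122, 2.317, 0.0]
force: [0.8, 0.7, 0.1]
finger_gap: 0.04
finger_force: 0.0
```

Request:
jog_arm --motion '[[[0,0,0,8,4],[0,0,0,8,4],[0,0,0,8,4],[0,0,0,8,4],[0,0,0,8,4],[0,0,0,8,4],[0,0,0,8,4],[0,0,0,8,4]]]'

```text
clock: 11.4
tool_pos: [0.5843, 0.0312, 0.2711]
tcp_rot: [0.572, 3.089, -0.0]
force: [0.1, 0.0, 0.8]
finger_gap: 0.0405
finger_force: 0.0
```

Request:
jog_arm --motion '[[[0,0,0,8,4],[0,0,0,8,4],[0,0,0,8,4],[0,0,0,8,4],[0,0,0,6,4],[0,0,0,0,4]]]'

```text
clock: 12.0
tool_pos: [0.5843, 0.031, 0.2709]
tcp_rot: [-0.458, 3.108, 0.0]
force: [-0.4, -0.3, -0.1]
finger_gap: 0.0402
finger_force: 0.0
```

```bash
python3 - <<'E'
from h import *
st()
p,d=eyes.get_image("wrist");cv2.imwrite("pics/w4.png",p)
E
```

```text
[0.5843 0.031  0.2709] [ 0.44  0.47 -0.86  1.56  0.37  1.28  1.39] 0.0402 106.8 [-0.4 -0.3 -0.1]
```

View pics/w4.png

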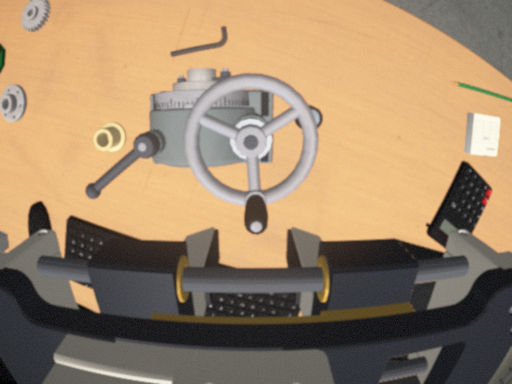

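The handle (256,225) is again midway between the fingers. The lever is still over and free.

Request:
jog_arm --motion '[[[0,0,-1.5,0,4],[0,0,-2,0,4],[0,0,-1.8,0,4],[0,0,-1,0,4],[0,0,0,0,3],[0,0,0,0,3],[0,0,0,0,3]]]'

```text
clock: 12.75
tool_pos: [0.5848, 0.0314, 0.2086]
tcp_rot: [-0.454, 3.107, 0.0]
force: [-0.4, 1.1, 0.3]
finger_gap: 0.0302
finger_force: 0.0
```

```bash
python3 -c "
from h import *
plan(8,7.5)"
```

```text
[0.5848 0.0314 0.2086] [ 0.42  0.52 -0.84  1.65  0.42  1.16  1.34] 0.0302 106.6 [-0.4  1.1  0.3]
psi 20.03966458315272 r 0.05030412490324336 f-psi+90 err 176.58691976706865
[0.2, -0.65, 0, -7.1, 3], [0.1, -0.65, 0, -7.1, 3], [0, -0.65, 0, -7.1, 3], [-0.05, -0.65, 0, -7.1, 3], [-0.15, -0.65, 0, -7.1, 3], [-0.25, -0.6, 0, -7.1, 3], [-0.3, -0.6, 0, -7.1, 3], [-0.4, -0.5, 0, -7.1, 3], end -39.96033541684728
```

Request:
jog_arm --motion '[[[0.2,-0.6,0,-7.1,3],[0.1,-0.65,0,-7.1,3],[0,-0.65,0,-7.1,3],[-0.05,-0.65,0,-7.1,3],[-0.15,-0.65,0,-7.1,3],[-0.25,-0.6,0,-7.1,3],[-0.3,-0.6,0,-7.1,3],[-0.4,-0.5,0,-7.1,3]]]'

```text
clock: 13.55
tool_pos: [0.5765, -0.0172, 0.2087]
tcp_rot: [1.085, 2.946, 0.003]
force: [1.4, 2.3, -1.8]
finger_gap: 0.0298
finger_force: 1.3
```

```bash
python3 -c "
from h import *
plan(8,7.5)"
```

```text
[ 0.5765 -0.0172  0.2087] [ 0.37  0.44 -0.6   1.68  0.27  1.1   0.55] 0.0298 49.6 [ 1.4  2.3 -1.8]
psi -38.83568056849493 r 0.050118069301256084 f-psi+90 err 178.40034406344216
[-0.4, -0.5, 0, -7.3, 3], [-0.5, -0.45, 0, -7.3, 3], [-0.6, -0.35, 0, -7.3, 3], [-0.6, -0.25, 0, -7.3, 3], [-0.6, -0.2, 0, -7.3, 3], [-0.65, -0.15, 0, -7.3, 3], [-0.65, -0, 0, -7.3, 3], [-0.7, 0.05, 0, -7.3, 3], end -98.83568056849492
```

Request:
jog_arm --motion '[[[-0.4,-0.5,0,-7.3,3],[-0.5,-0.45,0,-7.3,3],[-0.6,-0.35,0,-7.3,3],[-0.6,-0.25,0,-7.3,3],[-0.6,-0.2,0,-7.3,3],[-0.65,-0.15,0,-7.3,3],[-0.65,0,0,-7.3,3],[-0.65,0.05,0,-7.3,3]]]'

```text
clock: 14.35
tool_pos: [0.5302, -0.0362, 0.2087]
tcp_rot: [2.385, 2.042, 0.004]
force: [2.0, 0.3, -1.9]
finger_gap: 0.03
finger_force: 1.2
```

```bash
python3 -c "
from h import *
plan(8,7.5)"
```

```text
[ 0.5302 -0.0362  0.2087] [ 0.27  0.33 -0.39  1.8   0.14  1.03 -0.33] 0.03 -8.9 [ 2.   0.3 -1.9]
psi -98.27588660062386 r 0.050970642322047406 f-psi+90 err 179.40580644272143
[-0.65, 0.2, 0, -7.4, 3], [-0.6, 0.2, 0, -7.4, 3], [-0.6, 0.3, 0, -7.4, 3], [-0.55, 0.4, 0, -7.4, 3], [-0.5, 0.4, 0, -7.4, 3], [-0.4, 0.5, 0, -7.4, 3], [-0.35, 0.6, 0, -7.4, 3], [-0.3, 0.55, 0, -7.4, 3], end -158.27588660062386
```

Request:
jog_arm --motion '[[[-0.65,0.2,0,-7.4,3],[-0.6,0.2,0,-7.4,3],[-0.6,0.3,0,-7.4,3],[-0.55,0.4,0,-7.4,3],[-0.5,0.4,0,-7.4,3],[-0.4,0.5,0,-7.4,3],[-0.35,0.6,0,-7.4,3],[-0.3,0.55,0,-7.4,3]]]'

```text
clock: 15.15
tool_pos: [0.4904, -0.005, 0.2087]
tcp_rot: [3.084, 0.597, 0.003]
force: [0.8, -2.6, 0.2]
finger_gap: 0.03
finger_force: 1.2
```

```bash
python3 -c "
from h import *
plan(3,6)"
```

```text
[ 0.4904 -0.005   0.2087] [ 0.08  0.25 -0.22  1.9   0.07  0.99 -1.36] 0.03 -68.1 [ 0.8 -2.6  0.2]
psi -157.84295530521518 r 0.05087488641073353 f-psi+90 err 179.7531533804286
[-0.15, 0.5, 0, -5.9, 3], [-0.1, 0.55, 0, -5.9, 3], [-0.05, 0.5, 0, -5.9, 3], end -175.84295530521518
```

Request:
jog_arm --motion '[[[-0.15,0.5,0,-5.9,3],[-0.1,0.5,0,-5.9,3],[-0.05,0.5,0,-5.9,3],[0,0,0,0,3],[0,0,0,0,3]]]'

```text
clock: 15.65
tool_pos: [0.4871, 0.0104, 0.2083]
tcp_rot: [-3.139, -0.13, -0.002]
force: [0.5, -0.7, -0.1]
finger_gap: 0.0301
finger_force: 0.0
```

```bash
python3 -c "
from h import *
plan(1,2)"
```

```text
[0.4871 0.0104 0.2083] [ 0.02  0.24 -0.18  1.91  0.05  0.99 -1.67] 0.0301 -85.3 [ 0.5 -0.7 -0.1]
psi -175.72768541980514 r 0.05051545630889946 f-psi+90 err -179.5265563189323
[-0, 0.2, 0, -2.5, 3], end -177.72768541980514
```

Request:
jog_arm --motion '[[[0,0.2,0,-2,3],[0,0,0,0,3],[0,0,0,0,3],[0,0,0,0,4],[0,-0.6,0,0,4],[0,0,2,0,4],[0,0,2.5,0,4],[0,0,2,0,4]]]'

```text
clock: 16.45
tool_pos: [0.4868, 0.0057, 0.2738]
tcp_rot: [-3.141, -0.07, -0.0]
force: [0.4, 0.6, 0.2]
finger_gap: 0.0398
finger_force: 0.0
```

Request:
jog_arm --motion '[[[1,-1,1,6,4],[1.7,-1.5,1,8,4],[1.7,-1.5,0,8,4],[1.7,-1.5,0,8,4],[1.7,-1.5,0,8,4],[1.7,-1.5,0,8,4],[1.7,-1.5,0,8,4],[1.7,-1.5,0,8,5]]]'

```text
clock: 17.25
tool_pos: [0.6162, -0.11, 0.2925]
tcp_rot: [-2.651, -1.685, 0.0]
force: [0.0, 0.1, -0.3]
finger_gap: 0.0444
finger_force: 0.0
```

Request:
jog_arm --motion '[[[0.4,-0.4,0,8,5],[0,0,0,8,5],[0,0,0,8,5],[0,0,0,8,5],[0,0,0,8,5],[0,0,0,8,5],[0,0,0,8,5],[0,0,0,8,5]]]'

```text
clock: 18.05
tool_pos: [0.6196, -0.1135, 0.2925]
tcp_rot: [-1.355, -2.834, 0.0]
force: [0.4, 0.3, 0.8]
finger_gap: 0.05
finger_force: 0.0
```

Request:
jog_arm --motion '[[[0,0,0,8,5],[0,0,0,3,5],[0,0,0,0,5],[0,0,0,0,5]]]'

```text
clock: 18.45
tool_pos: [0.6197, -0.1133, 0.2926]
tcp_rot: [-1.089, -2.946, -0.0]
force: [0.5, -0.3, 0.1]
finger_gap: 0.0499
finger_force: 0.0
```

```bash
python3 - <<'E'
from h import *
st()
p,d=eyes.get_image("wrist")
q,d2=eyes.get_image("top");a=cv2.imread("top_raw.png")
f=lambda m:cv2.resize(m[150:246,210:338],None,fx=3.1,fy=3.1,interpolation=cv2.INTER_CUBIC)
im=np.hstack([f(a),f(q)]);w5=cv2.resize(p,None,fx=.59,fy=.59)
c=np.zeros((w5.shape[0],im.shape[1],3),np.uint8);c[:,:w5.shape[1]]=w5
im=np.vstack([im,c]);print(im.shape);cv2.imwrite("pics/w5.png",im)
E
```

```text
[ 0.6197 -0.1133  0.2926] [ 0.44  0.46 -0.53  1.43  0.23  1.32  0.76] 0.0499 49.4 [ 0.5 -0.3  0.1]
(525, 794, 3)
```

View pics/w5.png

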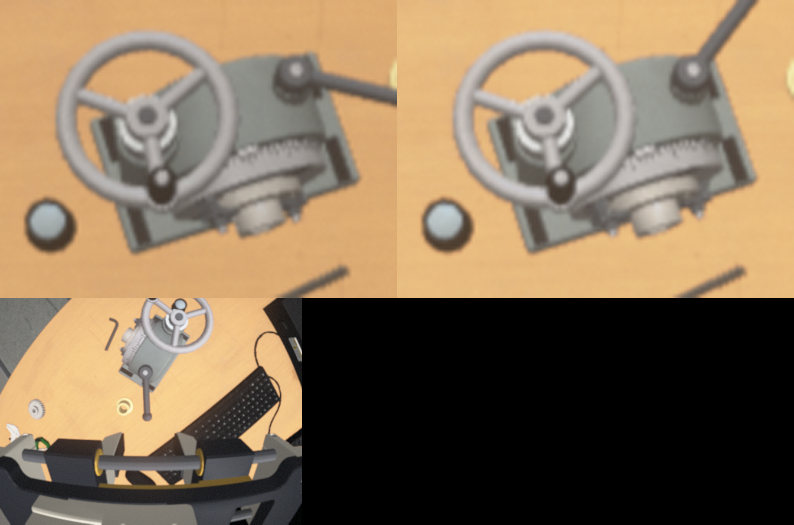

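The handle looks back in place (162,180 before, about 164,181 after). The lever is free and the fingers are above it. I'll check the handle shift numerically.

```bash
python3 - <<'E'
from h import *
q,d2=eyes.get_image("top");a=cv2.imread("top_raw.png")
f=lambda m:cv2.resize(m[150:246,210:338],None,fx=8,fy=8,interpolation=cv2.INTER_CUBIC)
A8,Q8=f(a),f(q)
for n,(x,y) in{"handle":(162,180),"hub":(147,115)}.items():
    x=int(x/3.1*8);y=int(y/3.1*8);h=36 if n=="handle" else 40
    r=cv2.matchTemplate(Q8[y-h-40:y+h+40,x-h-40:x+h+40],A8[y-h:y+h,x-h:x+h],cv2.TM_CCOEFF_NORMED)
    _,m,_,l=cv2.minMaxLoc(r);print(n,m,(l[0]-40)/8,(l[1]-40)/8)
print(np.linalg.norm(onz("top",262,206,.24)-onz("top",263,206,.24)))
E
```

```text
handle 0.9918394088745117 0.625 0.0
hub 0.9988436102867126 0.0 0.0
0.001766242430182938
```

The handle is 1 mm off, well within tolerance. Next I'll lower around the lever and push it back.

Request:
jog_arm --motion '[[[0,0,-2,0,5],[0,0,-3,0,5],[0,0,-3,0,5],[0,0,-3,0,5],[0,0,-2,0,5],[0,0,-0.7,0,5],[0,0,0,0,4],[0,0,0,0,4]]]'

```text
clock: 19.4
tool_pos: [0.6205, -0.1128, 0.1569]
tcp_rot: [1.086, 2.946, 0.001]
force: [0.7, -0.4, 1.1]
finger_gap: 0.0413
finger_force: 0.0
```

Request:
jog_arm --motion '[[[-0.4,-0.5,0,0,4],[-0.5,-0.6,0,0,4],[-0.4,-0.4,0,-2.5,4],[-0.5,-0.4,0,-2.5,4],[-0.5,-0.4,0,-2.5,4],[-0.5,-0.3,0,-2.5,4],[-0.6,-0.3,0,-2.5,4],[-0.6,-0.2,0,-2.5,4]]]'

```text
clock: 20.2
tool_pos: [0.5801, -0.1446, 0.1567]
tcp_rot: [1.464, 2.777, 0.001]
force: [2.0, -0.0, -1.4]
finger_gap: 0.0402
finger_force: 1.3
```

Request:
jog_arm --motion '[[[-0.6,-0.1,0,-2.5,4],[-0.6,-0.1,0,-2.5,4],[-0.7,0,0,-2.5,4],[-0.6,0.1,0,-2.5,4],[-0.5,0.1,0,-2.5,4],[-0.4,0.1,0,-2.5,4],[0,0,0,0,4]]]'

```text
clock: 20.9
tool_pos: [0.5457, -0.1442, 0.1566]
tcp_rot: [1.814, 2.563, -0.0]
force: [0.5, -1.4, -0.5]
finger_gap: 0.0399
finger_force: 0.7
```

Request:
jog_arm --motion '[[[-0.2,0,0,0,4],[-0.15,0,0,0,4],[0,0,0,0,4]]]'

```text
clock: 21.2
tool_pos: [0.5431, -0.1434, 0.1563]
tcp_rot: [1.811, 2.565, 0.001]
force: [3.3, -2.8, 2.3]
finger_gap: 0.04
finger_force: 2.2
```

Request:
jog_arm --motion '[[[-0.1,0,0,0,4],[-0.1,0,0,0,4],[0,0,0,0,4]]]'

```text
clock: 21.5
tool_pos: [0.5425, -0.1435, 0.1565]
tcp_rot: [1.81, 2.563, 0.003]
force: [9.3, -4.7, -0.4]
finger_gap: 0.0403
finger_force: 4.7
```

The force of about 10 N shows the lever is at its stop. I'll release, lift and check.

Request:
jog_arm --motion '[[[0.4,0,0,0,5],[0.4,0.2,0,0,5],[0,0,2,0,5],[0,0,3,0,5],[0,0,4,0,5],[-1.5,-3,1,0,5],[-1,-4,0,0,5],[0,-4,0,0,5]]]'

```text
clock: 22.3
tool_pos: [0.5221, -0.251, 0.2562]
tcp_rot: [-1.809, -2.567, 0.001]
force: [0.9, -0.0, 0.4]
finger_gap: 0.0499
finger_force: 0.0
```

Request:
jog_arm --motion '[[[0,-3,0,0,5],[0,0,0,0,5],[0,0,0,0,5]]]'

```text
clock: 22.6
tool_pos: [0.5229, -0.2804, 0.255]
tcp_rot: [-1.812, -2.564, -0.001]
force: [-0.3, 1.7, 0.0]
finger_gap: 0.0499
finger_force: 0.0
```

```bash
python3 - <<'E'
from h import *
st()
q,d2=eyes.get_image("top");a=cv2.imread("top_raw.png")
f=lambda m:cv2.resize(m[150:280,205:365],None,fx=2.48,fy=2.48,interpolation=cv2.INTER_CUBIC)
cv2.imwrite("pics/w6.png",np.hstack([f(a),f(q)]))
E
```

```text
[ 0.5229 -0.2804  0.255 ] [ 0.66  0.39 -0.36  1.59  0.14  1.19  0.61] 0.0499 19.5 [-0.3  1.7  0. ]
```

View pics/w6.png

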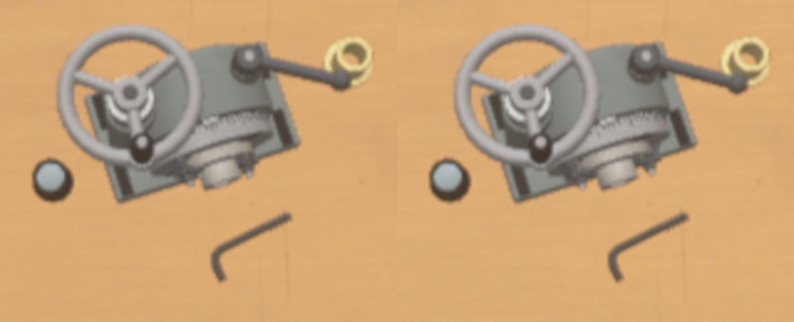

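The before and after views match: ball at (341,80) against (738-397,82), handle at (143,149) against (541-397,149), and the loose parts have not moved.

```bash
python3 -c "
from bench import job
print(job.hand_in())"
```

```text
the job is handed in; nothing more can be done
None
```

The job is handed in, with no verdict shown: the table was freed, the handwheel turned one full turn clockwise (handle about 1 mm from its start), the lever was pushed back to its locked stop, and the small parts look unmoved in the before and after views.

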